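# Put away the pharmacy delivery

### The arm

A 6-joint arm with a two-finger parallel gripper is mounted at the origin on the work surface. World frame = base frame: x ahead of the robot, y to its left, z up, the work surface at z = 0. Lengths are in mm, angles in rad, forces in N, time in s.
With the tool pointing down it reaches from about 350 to 975 mm from the base axis. Payload 7.1 kg.
Tool frame: the origin (TCP) lies at the very end of the fingers, on their centre line; the grasp point (between the pads) lies 19 mm behind it; z points along the fingers, y is the line along which they close (so a half turn about z gives the same grasp; the last joint's range is limited). The gripper opens to 88 mm and grips with 3 to 60 N. Pads are 20 mm wide; open, the fingers measure 115 mm over their backs; the gripper's body (75 mm by 178 mm) begins 61 mm behind the grasp point.
Start: joints at [-1.175, 0.423, 1.63, -0, 1.089, -0.019], TCP at [251.895, -571.974, 222.675] pointing down, gripper open.
Joint ranges: [-3, 3], [-0.9, 2.11], [0.09, 2.58], [-1.31, 4.45], [0.11, 2.69], [-2.54, 2.54]. Speed limits (rad/s): [2.39, 2.39, 3.01, 3.14, 3.14, 3.14].

### API

Orientations are given as a rotation vector (axis times angle).
In Python, from workcell import sensors, imaging, close_job gives the robot as it stands. The module is installed in compiled form; this text tells all that it offers.
- The arm moves only by the tool servo_tool, never from a script. Its argument "steps" is a list of rows, each a list of 3 entries, a list of its own where there are three numbers: the shift along the world's x, y, z in m, then the turn, a rotation vector about the world's x, y, z in degrees, then the opening, from -1 (shut) to 1 (fully open). A call has exactly 8 rows; each row shifts and turns the commanded pose from where the row before left it; what a row does not reach is not made up. A row lasts 1/12 s, in which the tool goes at most 41.7 mm and 7.16 degrees, less where a joint would pass 70% of its speed; a pose out of reach is approached as far as the arm can. A call is refused whole if a number of a shift passes 0.0417 or a number of a turn 7.16, either way. A call with a gripper value outside its range is refused whole. The fingers move at their own pace and stop on an object; the grip force is fixed at half the most. Time passes only in rows, so rows that do not move let the fingers close, or fill a call up. It gives the time, the measured TCP pose, the force, the opening and the grip force at its end, in the units of the state.
- sensors.get_obs(): the state, without advancing time (a new reading comes with each control period).
- imaging.get_image(name): name is "scene" or "side" or "wrist"; returns a dict with "color" (420x560x3 uint8, blue, green, red), "range_z" (420x560 float32, mm along the optical axis (not along the pixel's ray), 0 where there is no reading), "vertical_fov" (degrees; the focal length in pixels is half the picture's height over the tangent of half this angle, whatever the lens; pixels are square), "cx", "cy" (the principal point, pixels), "rvec" (rotation vector, rad) and "tvec" (3), from world to camera coordinates, as OpenCV has them; the wrist camera has in their place "tool_from_camera" (4x4, takes a point from camera to tool coordinates, whose origin is the TCP and whose axes are the flange's). Camera axes: x right, y down, z forward; pixel columns grow to the right and rows downward; lengths in mm; the calibration is good to about 2 mm. The wrist camera is an equidistant fisheye: a pixel r from the principal point sees the ray r / f radians off the axis. A picture is of the moment at which its call begins: read the wrist's pose just before it.
- close_job(): hands the job in; it is judged then, once.
The state is a dict: "t": time; "qpos": joint angles; "qvel": joint speeds; "joint_torque": joint torques, N m; "ee_pos": TCP position; "orientation": TCP orientation; "ft_force": force on the tool from outside, world axes, zero at the start; "moment": the same for the moment, N m; "width": finger opening in mm; "grasp_force": force on a finger pad.
Only numpy, scipy, OpenCV 4.12 (cv2) and the standard library are available. Lean on these libraries where they do the work, as an engineer would, in place of code of your own. Each camera call takes 0.05 s, during which the arm holds its last target. There are 200 camera calls.

### The job

Put away the delivery piled on the counter: take the pile apart from the top, one pack at a time, and set each pack down in the free front compartment of the blue tray that already holds the same kind, standing flat on the tray's floor and lying the same way as the old stock behind it. There is glass inside, so set the packs down without dropping or tipping them, and leave the infusion bottle and the steel bowl where they stand.

Things in the scene. Friction and masses are not known exactly. Their poses are not given: they have to be found in the camera images.
- ampoule_carton: Large flat carton of glass ampoules, white with a dark printed band near one end, 104 (its x, long) x 66 (its y) x 46 mm high, about 160 g. The bottom of the pile. Origin at the centre of its underside, z up.
- vial_carrier: White plastic carrier packed with 2 x 4 glass vials with round aluminium caps, 88 (its x, long) x 46 (its y) x 46 mm high overall; above its lowest 14 mm the gripped sides (the vials) are 44 mm apart across y. About 200 g. Second from the bottom, on the ampoule carton. Origin at the centre of its underside, z up.
- small_carton: Small white carton with a dark printed band near one end, 56 (its x, long) x 40 (its y) x 54 mm high, about 90 g. Third, on the vial carrier. Origin at the centre of its underside, z up.
- jar: Round ointment jar, white with a grey ribbed screw cap, 36 mm in diameter, 44 mm high, about 60 g. On top of the pile, on the small carton. Origin at the centre of its underside, z up along its axis; its yaw does not matter.
- tray_ampoule: Low blue stock tray, fixed; walls 3 mm thick, 20 mm high, floor 3 mm thick. Front compartment free, 130 (x) x 92 mm (y) inside; behind it (+x) a divider, then old stock: one large flat carton, 46 mm high. Origin under the free compartment's centre, at counter height. For the ampoule carton, long side along x. It leaves 13 mm to the walls on each side, so hold it above the wall tops.
- tray_vial: Low blue stock tray, fixed; walls 3 mm thick, 20 mm high, floor 3 mm thick. Front compartment free, 114 (x) x 72 mm (y) inside; behind it (+x) a divider, then old stock: one carrier of 2 x 4 vials, 46 mm high. Origin under the free compartment's centre, at counter height. For the vial carrier, long side along x. It leaves 13 mm to the walls on each side, so hold it above the wall tops.
- tray_small: Low blue stock tray, fixed; walls 3 mm thick, 20 mm high, floor 3 mm thick. Front compartment free, 82 (x) x 66 mm (y) inside; behind it (+x) a divider, then old stock: two small cartons in a row, 54 mm high. Origin under the free compartment's centre, at counter height. For the small carton, long side along x. It leaves 13 mm to the walls on each side, so hold it above the wall tops.
- tray_jar: Low blue stock tray, fixed; walls 3 mm thick, 20 mm high, floor 3 mm thick. Front compartment free, 62 (x) x 62 mm (y) inside; behind it (+x) a divider, then old stock: three jars in a row, 44 mm high. Origin under the free compartment's centre, at counter height. For the jar. It leaves 13 mm to the walls on each side, so hold it above the wall tops.
- infusion_bottle: Bystander: a glass infusion bottle with a paper label and an aluminium cap, 48 mm in diameter, 105 mm high, standing loose on the counter. Origin at the centre of its underside. Leave it where it stands.
- steel_bowl: Bystander: a round stainless-steel bowl, 90 mm across the rim, 42 mm high, standing loose on the counter. Origin at the centre of its underside. Leave it where it stands.
Not all that is in view belongs to the job. What is shaped like the jar but yellow is not meant.

How it is judged (in metres and radians):
At the end, for the whole second after the job is handed in: Each pack upright (0.1 rad) on the floor of its tray's front compartment: origin within 18 mm of the compartment centre along the tray's x and y, and at most 7 mm above the counter; oblong packs' long side along the tray's x within 0.35 rad, either way round; all at rest (x of ampoule_carton in the frame of tray_ampoule between -0.018 and 0.018 m and y of ampoule_carton in the frame of tray_ampoule between -0.018 and 0.018 m and z of ampoule_carton in the frame of tray_ampoule between 0 and 0.007 m and angle between each of ampoule_carton, vial_carrier, small_carton, jar's own z axis and vertical below 0.1 rad and linear speed of each of ampoule_carton, vial_carrier, small_carton, jar below 0.02 m/s and angular speed of each of ampoule_carton, vial_carrier, small_carton, jar below 0.2 rad/s and angle between the x axis of ampoule_carton and the x axis of tray_ampoule, either way round below 0.35 rad and x of vial_carrier in the frame of tray_vial between -0.018 and 0.018 m and y of vial_carrier in the frame of tray_vial between -0.018 and 0.018 m and z of vial_carrier in the frame of tray_vial between 0 and 0.007 m and angle between the x axis of vial_carrier and the x axis of tray_vial, either way round below 0.35 rad and x of small_carton in the frame of tray_small between -0.018 and 0.018 m and y of small_carton in the frame of tray_small between -0.018 and 0.018 m and z of small_carton in the frame of tray_small between 0 and 0.007 m and angle between the x axis of small_carton and the x axis of tray_small, either way round below 0.35 rad and x of jar in the frame of tray_jar between -0.018 and 0.018 m and y of jar in the frame of tray_jar between -0.018 and 0.018 m and z of jar in the frame of tray_jar between 0 and 0.007 m); the robot touches nothing.
It fails at once if a pack is dropped or knocked down: it moves faster than 0.7 m/s with no finger on it (a fall of about 25 mm) ((linear speed of ampoule_carton above 0.7 m/s and contact force between the fingers and ampoule_carton below 0.05 N) or (linear speed of vial_carrier above 0.7 m/s and contact force between the fingers and vial_carrier below 0.05 N) or (linear speed of small_carton above 0.7 m/s and contact force between the fingers and small_carton below 0.05 N) or (linear speed of jar above 0.7 m/s and contact force between the fingers and jar below 0.05 N)).
It fails at once if a pack is tipped more than 45 degrees (angle between any of ampoule_carton, vial_carrier, small_carton, jar's own z axis and vertical above 0.785 rad).
It fails at once if a pack is lifted with the next one still on it ((z of vial_carrier in the frame of ampoule_carton between 0.03 and 0.065 m and horizontal distance between vial_carrier and ampoule_carton below 0.04 m and height (world z) of ampoule_carton above 0.02 m) or (z of small_carton in the frame of vial_carrier between 0.03 and 0.065 m and horizontal distance between small_carton and vial_carrier below 0.04 m and height (world z) of vial_carrier above 0.066 m) or (z of jar in the frame of small_carton between 0.03 and 0.065 m and horizontal distance between jar and small_carton below 0.04 m and height (world z) of small_carton above 0.112 m)).
It fails at once if the infusion bottle or the steel bowl is pushed more than 20 mm or tipped ((distance of infusion_bottle from where it was at the start of the episode above 0.02 m or angle between infusion_bottle's own z axis and vertical above 0.3 rad) or (distance of steel_bowl from where it was at the start of the episode above 0.02 m or angle between steel_bowl's own z axis and vertical above 0.3 rad)).
It also fails if it takes over 131 s, if anything falls off the work surface, if the arm or the gripper's body presses on something with over 40 N, if the wrist force passes 120 N, or if a joint passes its speed limit or range.

## Working session

There is one attempt and no reset: what is moved stays moved. The work goes in short steps, Python scripts to look and compute and a tool call to move; the robot and the scene stay as the last step left them, time stands still between calls to the robot, and variables do not carry over. Pictures are saved under pics/ and viewed, at most 14 in all, crops included, and the job is handed in when it is done.

Besides the shell and the picture viewer there is one more tool, called after ">>>" in YAML: its name, and indented under it one key for each argument. servo_tool: Moves the arm, as the interface text tells. Its arguments: {"type":"object","properties":{"steps":{"type":"array"}},"required":["steps"]}

```bash
mkdir -p pics; cat > h.py <<'E'
import numpy as np, cv2
from workcell import sensors, imaging, close_job
from scipy.spatial.transform import Rotation as R
def grab(n):
    o=sensors.get_obs(); d=imaging.get_image(n); d["obs"]=o
    np.save(f"{n}.npy",d,allow_pickle=True); return d
def load(n): return np.load(f"{n}.npy",allow_pickle=True).item()
def cloud(d):
    z=d["range_z"]; h,w=z.shape; f=h/2/np.tan(np.radians(d["vertical_fov"]/2))
    u,v=np.meshgrid(np.arange(w),np.arange(h))
    p=np.stack([(u-d["cx"])/f*z,(v-d["cy"])/f*z,z],-1)
    if "rvec" in d:
        M=R.from_rotvec(np.ravel(d["rvec"])).as_matrix(); w=(p-np.ravel(d["tvec"]))@M
    else:
        x=(u-d["cx"])/f;y=(v-d["cy"])/f;r=np.hypot(x,y)+1e-9
        k=np.tan(r)/r; p=np.stack([x*k*z,y*k*z,z],-1)
        T=np.array(d["tool_from_camera"]);p=p@T[:3,:3].T+T[:3,3]
        o=d["obs"];w=p@R.from_rotvec(o["orientation"]).as_matrix().T+np.array(o["ee_pos"])
    w[z<=0]=np.nan; return w
E
python3 - <<'E'
from h import *
for n in("scene","side","wrist"):
    d=grab(n);cv2.imwrite(f"pics/{n}0.png",d["color"])
o=sensors.get_obs();print(o["ee_pos"],o["orientation"],o["width"],o["t"])
E
```

```text
[ 251.74114881 -571.60554228  222.08664203] [-3.07316855e+00 -6.46629045e-01  3.50354139e-04] 88.1171386851962 0.15
```

View pics/scene0.png

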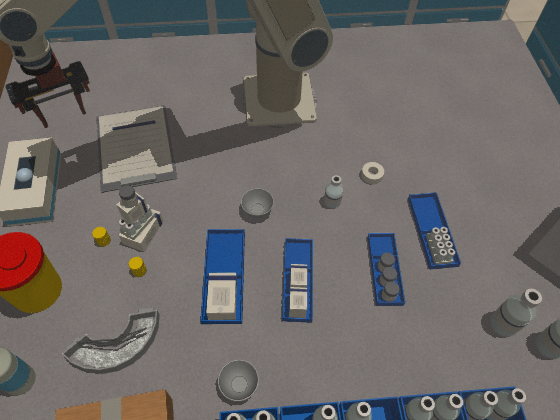

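View pics/side0.png

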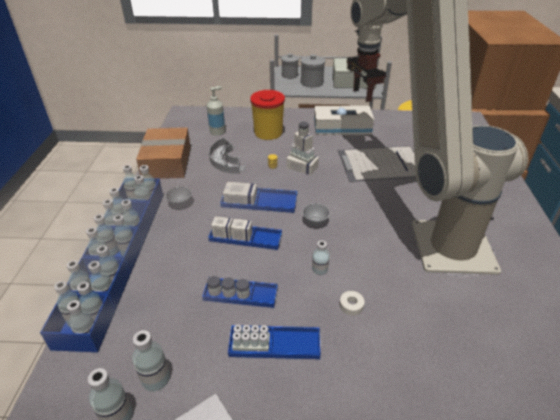

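The scene shows the pile at about (135,215), with the jar on top at (127,192). The trays are: ampoule (223,275), small (298,280), jar (385,268) and vial (433,230). Bowls stand at (257,205) and (238,380), and the bottle at (335,192).

```bash
python3 - <<'E'
from h import *
d=load("scene");w=cloud(d);c=d["color"]
np.set_printoptions(precision=0,suppress=True)
for p in [(127,188),(257,215),(335,182),(101,232),(137,262),(223,250),(298,255),(380,243),(425,205)]:print(p,w[p[1],p[0]])
cv2.imwrite("pics/a.png",cv2.resize(c[165:265,80:200],None,fx=5,fy=5,interpolation=cv2.INTER_CUBIC))
# trays: blue mask pixels
hsv=cv2.cvtColor(c,cv2.COLOR_BGR2HSV)
m=((hsv[...,0]>105)&(hsv[...,0]<128)&(hsv[...,1]>150)).astype(np.uint8)
m[:180]=0;m[330:]=0
n,l,s,_=cv2.connectedComponentsWithStats(m)
for i in range(1,n):
    if s[i,4]<300: continue
    q=w[(l==i)];q=q[np.isfinite(q[:,0])]
    q=q[(q[:,2]>15)&(q[:,2]<27)]
    r=cv2.minAreaRect(q[:,:2].astype(np.float32));print(s[i],np.round(r[0]),np.round(r[1]),round(r[2],1));print(cv2.boxPoints(r), q.min(0),q.max(0))
ps=w.reshape(-1,3);ps=ps[(abs(ps[:,0]-w[188,127,0])<110)&(abs(ps[:,1]-w[188,127,1])<110)]
for a,b in [(183,197),(140,150),(86,97),(41,51)]:
    q=ps[(ps[:,2]>a)&(ps[:,2]<b)];
    if len(q)<5: print(a,len(q));continue
    r=cv2.minAreaRect(q[:,:2].astype(np.float32));print(a,len(q),q[:,2].mean(),r)
E
```

```text
(127, 188) [ 462. -406.  192.]
(257, 215) [ 466. -100.   44.]
(335, 182) [421. 108. 107.]
(101, 232) [ 487. -505.   45.]
(137, 262) [ 582. -407.   45.]
(223, 250) [ 541. -196.    1.]
(298, 255) [574.  -2.   7.]
(380, 243) [555. 218.   5.]
(425, 205) [443. 369.   2.]
[410 195  33  71 816] [530. 340.] [218.  27.] 1.4
[[420. 350.]
 [421. 324.]
 [639. 329.]
 [638. 355.]] [421. 324.  16.] [639. 353.  27.]
[ 201  230   43   94 2082] [ 617. -195.] [ 98. 256.] 85.7
[[ 486. -235.]
 [ 741. -254.]
 [ 748. -156.]
 [ 493. -137.]] [ 493. -252.   15.] [ 746. -140.   26.]
[369 233  27  48 497] [600. 216.] [ 65. 140.] 84.9
[[528. 190.]
 [667. 177.]
 [673. 242.]
 [534. 255.]] [530. 178.  15.] [667. 254.  25.]
[284 242  28  27 564] [603. -21.] [89. 45.] 42.1
[[555. -34.]
 [585. -68.]
 [651.  -8.]
 [621.  25.]] [555. -42.  20.] [622.  25.  26.]
183 180 190.51971557317964 ((470.3455810546875, -407.1474304199219), (35.931358337402344, 35.649864196777344), 41.043766021728516)
140 165 146.48170132059047 ((470.41131591796875, -407.7972717285156), (41.342830657958984, 57.15375518798828), 42.70407485961914)
86 142 92.62877298236249 ((479.4425048828125, -404.9350280761719), (39.64231491088867, 84.89176177978516), 33.56618881225586)
41 400 46.63621117388184 ((482.56890869140625, -443.1276550292969), (139.42922973632812, 149.15428161621094), 70.9591293334961)
```

View pics/a.png

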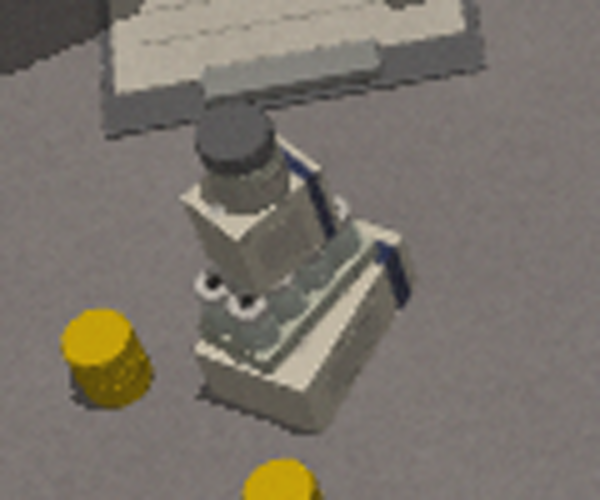

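The pile is clear and every pack's long side runs about (-x,+y). The yellow jars stay off to the side. Next I'll look at the trays.

```bash
python3 - <<'E'
from h import *
d=load("scene");w=cloud(d);c=d["color"]
cv2.imwrite("pics/b.png",cv2.resize(c[188:328,198:464],None,fx=3,fy=3,interpolation=cv2.INTER_CUBIC))
ps=w.reshape(-1,3);ps=ps[(abs(ps[:,0]-480)<90)&(abs(ps[:,1]+407)<85)]
for a,b in [(140,150),(86,97),(41,51)]:
    q=ps[(ps[:,2]>a)&(ps[:,2]<b)]
    if a==41: q=q[(np.hypot(q[:,0]-487,q[:,1]+505)>35)&(np.hypot(q[:,0]-590,q[:,1]+407)>35)]
    r=cv2.minAreaRect(q[:,:2].astype(np.float32));print(a,r);print(cv2.boxPoints(r))
E
```

```text
140 ((470.41131591796875, -407.7972717285156), (41.342830657958984, 57.15375518798828), 42.70407485961914)
[[ 435.83942 -400.81668]
 [ 474.60175 -442.81705]
 [ 504.98322 -414.77786]
 [ 466.2209  -372.7775 ]]
86 ((479.4425048828125, -404.9350280761719), (39.64231491088867, 84.89176177978516), 33.56618881225586)
[[ 439.45825 -380.5262 ]
 [ 486.3949  -451.26205]
 [ 519.42676 -429.34384]
 [ 472.4901  -358.608  ]]
41 ((470.20635986328125, -406.1139831542969), (65.378662109375, 105.34337615966797), 62.34409713745117)
[[ 408.37927 -410.62048]
 [ 501.68726 -459.51672]
 [ 532.03345 -401.60748]
 [ 438.72546 -352.71124]]
```

View pics/b.png

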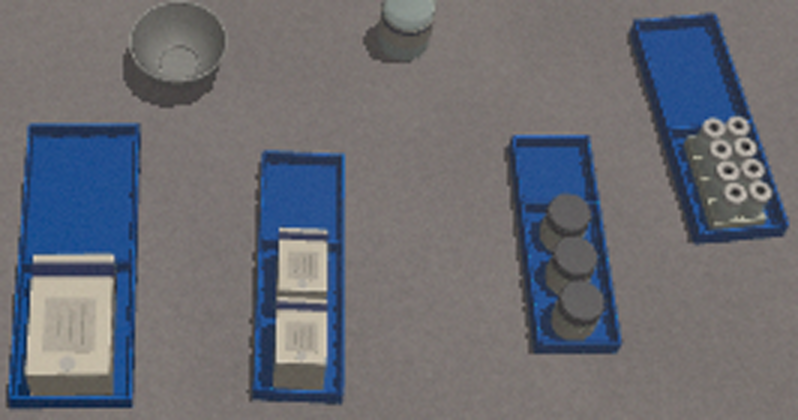

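Picture: front-wall corners of all four trays are readable. I'll convert them on the plane z=20.

```bash
python3 - <<'E'
from h import *
d=load("scene");f=210/np.tan(np.radians(d["vertical_fov"]/2));M=R.from_rotvec(np.ravel(d["rvec"])).as_matrix();t=np.ravel(d["tvec"])
def pl(u,v,z):
    r=M.T@np.array([(198+u/3-1/3-d["cx"])/f,(188+v/3-1/3-d["cy"])/f,1]);c=-M.T@t
    return (c+r*(z-c[2])/r[2])[:2]
T=dict(amp=([(28,124),(140,124),(132,405),(8,405)],130),small=([(262,152),(344,153),(342,402),(250,398)],82),jar=([(511,135),(589,135),(620,350),(531,352)],62),vial=([(632,20),(716,14),(787,234),(692,242)],114))
for n,(c,L) in T.items():
    a,b,e,g=[pl(*p,20) for p in c]
    fm=(a+b)/2;bm=(e+g)/2;x=bm-fm;l=np.linalg.norm(x);x/=l
    y=(b-a)/np.linalg.norm(b-a)
    print(n,"len",l.round(),"w",np.linalg.norm(a-b).round(),np.linalg.norm(e-g).round(),"yaw",np.degrees(np.arctan2(x[1],x[0])).round(1),np.degrees(np.arctan2(-y[0],y[1])).round(1),"c",(fm+x*(3+L/2)).round())
E
```

```text
amp len 260.0 w 99.0 98.0 yaw -4.2 -4.6 c [ 556. -191.]
small len 227.0 w 72.0 73.0 yaw -7.8 -5.4 c [576.  -2.]
jar len 203.0 w 69.0 72.0 yaw -5.8 -4.6 c [566. 219.]
vial len 230.0 w 80.0 82.0 yaw -0.4 0.3 c [476. 363.]
```

>>> servo_tool:
  steps:
    - [[0.027,0.0205,0],[0,0,0],1]
    - [[0.027,0.0205,0],[0,0,0],1]
    - [[0.027,0.0205,0],[0,0,0],1]
    - [[0.027,0.0205,0],[0,0,0],1]
    - [[0.027,0.0205,0],[0,0,0],1]
    - [[0.027,0.0205,0],[0,0,0],1]
    - [[0.027,0.0205,0],[0,0,0],1]
    - [[0,0,0],[0,0,0],1]

```text
t: 0.82
ee_pos: [444.7, -425.1, 222.5]
orientation: [-3.072, -0.653, -0.002]
ft_force: [-1.4, 0.3, -0.0]
width: 88.0
grasp_force: 0.0
```

>>> servo_tool:
  steps:
    - [[0.013,0.009,0],[0,0,0],1]
    - [[0.013,0.009,0],[0,0,0],1]
    - [[0,0,-0.014],[0,0,0],1]
    - [[0,0,-0.014],[0,0,0],1]
    - [[0,0,-0.014],[0,0,0],1]
    - [[0,0,-0.013],[0,0,0],1]
    - [[0,0,0],[0,0,0],1]
    - [[0,0,0],[0,0,0],1]

```text
t: 1.48
ee_pos: [466.4, -410.3, 166.9]
orientation: [-3.073, -0.646, 0.002]
ft_force: [-0.2, 0.4, 0.6]
width: 87.7
grasp_force: 0.0
```

```bash
python3 - <<'E'
from h import *
d=grab("wrist");cv2.imwrite("pics/c.png",d["color"])
w=cloud(d);q=w.reshape(-1,3)
o=d["obs"];print(o["ee_pos"],o["qpos"])
s=q[(q[:,2]>183)&(q[:,2]<197)&(np.hypot(q[:,0]-470,q[:,1]+407)<45)]
if len(s): print(len(s),s.mean(0),cv2.minAreaRect(s[:,:2].astype(np.float32)))
E
```

```text
[ 466.4234649  -410.28980081  166.89970233] [-7.40614956e-01  4.83906321e-01  1.67724236e+00 -1.82991683e-06
  9.82313904e-01  4.15735756e-01]
4153 [ 471.15428788 -404.03761628  189.27235277] ((465.0390930175781, -395.8888244628906), (36.10122299194336, 63.86650466918945), 27.067232131958008)
```

View pics/c.png

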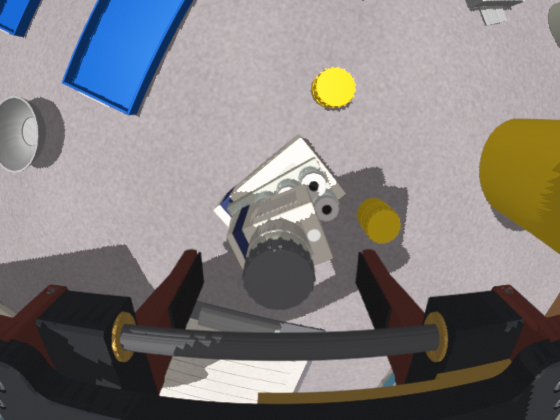

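The wrist view shows the jar centred between the open fingers at (280,265). I'll shift by the last 4 mm and close.

>>> servo_tool:
  steps:
    - [[0.004,0.003,0],[0,0,0],1]
    - [[0,0,0],[0,0,0],-1]
    - [[0,0,0],[0,0,0],-1]
    - [[0,0,0],[0,0,0],-1]
    - [[0,0,0],[0,0,0],-1]
    - [[0,0,0],[0,0,0],-1]
    - [[0,0,0],[0,0,0],-1]
    - [[0,0,0],[0,0,0],-1]

```text
t: 2.2
ee_pos: [470.9, -407.5, 167.7]
orientation: [3.074, 0.647, 0.0]
ft_force: [0.3, 0.5, -0.1]
width: 44.4
grasp_force: 0.0
```

>>> servo_tool:
  steps:
    - [[0,0,0],[0,0,0],-1]
    - [[0,0,0],[0,0,0],-1]
    - [[0,0,0],[0,0,0],-1]
    - [[0,0,0],[0,0,0],-1]
    - [[0,0,0.003],[0,0,0],-1]
    - [[0,0,0.01],[0,0,0],-1]
    - [[0,0,0.02],[0,0,0],-1]
    - [[0,0,0.02],[0,0,0],-1]

```text
t: 2.87
ee_pos: [470.5, -407.2, 221.3]
orientation: [-3.073, -0.647, 0.001]
ft_force: [0.2, -1.0, -0.4]
width: 35.8
grasp_force: 30.0
```

>>> servo_tool:
  steps:
    - [[0.006,0.015,0],[0,0,0],-1]
    - [[0.006,0.03,0],[0,0,0],-1]
    - [[0.006,0.04,0],[0,0,0],-1]
    - [[0.006,0.04,0],[0,0,0],-1]
    - [[0.006,0.04,0],[0,0,0],-1]
    - [[0.006,0.04,0],[0,0,0],-1]
    - [[0.006,0.04,0],[0,0,0],-1]
    - [[0.006,0.04,0],[0,0,0],-1]

```text
t: 3.53
ee_pos: [518.6, -119.8, 220.7]
orientation: [-3.074, -0.647, -0.0]
ft_force: [0.5, 0.5, 0.1]
width: 35.6
grasp_force: 30.0
```

>>> servo_tool:
  steps:
    - [[0.006,0.04,0],[0,0,0],-1]
    - [[0.006,0.04,0],[0,0,0],-1]
    - [[0.006,0.04,0],[0,0,0],-1]
    - [[0.006,0.04,0],[0,0,0],-1]
    - [[0.006,0.04,0],[0,0,0],-1]
    - [[0.006,0.04,0],[0,0,0],-1]
    - [[0.006,0.035,0],[0,0,0],-1]
    - [[0.006,0.02,0],[0,0,0],-1]

```text
t: 4.2
ee_pos: [566.2, 176.9, 220.7]
orientation: [-3.073, -0.651, -0.0]
ft_force: [1.1, 0.1, -0.1]
width: 35.5
grasp_force: 30.0
```

>>> servo_tool:
  steps:
    - [[0,0.015,0],[0,0,0],-1]
    - [[0,0.01,-0.015],[0,0,0],-1]
    - [[0,0,-0.025],[0,0,0],-1]
    - [[0,0,-0.025],[0,0,0],-1]
    - [[0,0,-0.025],[0,0,0],-1]
    - [[0,0,-0.015],[0,0,0],-1]
    - [[0,0,0],[0,0,0],-1]
    - [[0,0,0],[0,0,0],-1]

```text
t: 4.87
ee_pos: [566.0, 197.2, 115.1]
orientation: [3.074, 0.646, -0.003]
ft_force: [1.2, 0.4, -0.3]
width: 35.3
grasp_force: 30.0
```

```bash
python3 - <<'E'
from h import *
d=grab("wrist");cv2.imwrite("pics/d.png",d["color"])
w=cloud(d);o=d["obs"];print(o["ee_pos"],o["orientation"])
E
```

```text
[565.9812182 197.2267801 115.1334864] [ 3.07416531  0.64626788 -0.00334003]
```

View pics/d.png

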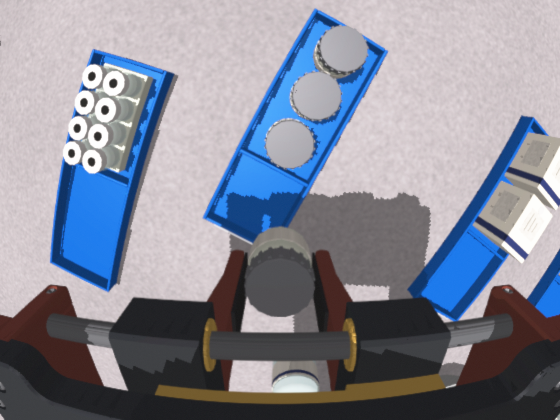

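The jar is held at (280,275). The free jar compartment's outer corners are at about (205,217) and (240,151), and the divider ends at (308,190).

```bash
cat >> h.py <<'E'
def pix(d,u,v,z):
    f=210/np.tan(np.radians(d["vertical_fov"]/2))
    a=np.array([u-d["cx"],v-d["cy"]])/f;r=np.hypot(*a)+1e-9
    ray=np.r_[a/r*np.sin(r),np.cos(r)]
    T=np.array(d["tool_from_camera"]);Q=R.from_rotvec(d["obs"]["orientation"]).as_matrix()
    ray=Q@T[:3,:3]@ray;c=Q@T[:3,3]+np.array(d["obs"]["ee_pos"])
    return (c+ray*(z-c[2])/ray[2])[:2].round(1)
E
python3 - <<'E'
from h import *
d=load("wrist")
for p in [(205,217),(240,151),(308,190),(317,11),(387,49)]:print(p,pix(d,*p,20))
# vial tray, small tray front
for p in [(51,262),(112,290),(95,50),(175,72),(410,290),(450,320)]:print(p,pix(d,*p,20))
E
```

```text
(205, 217) [539.5 254.1]
(240, 151) [602.9 247.3]
(308, 190) [595.6 184.5]
(317, 11) [731.5 237.7]
(387, 49) [728.8 174.7]
(51, 262) [419.  399.6]
(112, 290) [424.3 320.5]
(95, 50) [639.1 402.9]
(175, 72) [642.6 321.6]
(410, 290) [547.5  49.8]
(450, 320) [531.5 -20.6]
```

>>> servo_tool:
  steps:
    - [[0.001,0.011,0],[0,0,0],-1]
    - [[0.001,0.0105,0],[0,0,0],-1]
    - [[0,0,-0.02],[0,0,0],-1]
    - [[0,0,-0.025],[0,0,0],-1]
    - [[0,0,-0.02],[0,0,0],-1]
    - [[0,0,-0.014],[0,0,0],-1]
    - [[0,0,-0.007],[0,0,0],-1]
    - [[0,0,0],[0,0,0],-1]

```text
t: 5.58
ee_pos: [568.4, 219.4, 28.7]
orientation: [3.074, 0.647, -0.002]
ft_force: [0.0, -0.2, -0.4]
width: 35.7
grasp_force: 30.0
```

>>> servo_tool:
  steps:
    - [[0,0,-0.002],[0,0,0],-1]
    - [[0,0,-0.001],[0,0,0],-1]
    - [[0,0,-0.001],[0,0,0],-1]
    - [[0,0,-0.001],[0,0,0],-1]
    - [[0,0,0],[0,0,0],-1]
    - [[0,0,0],[0,0,0],-1]
    - [[0,0,0],[0,0,0],-1]
    - [[0,0,0],[0,0,0],-1]

```text
t: 6.25
ee_pos: [569.0, 219.0, 24.8]
orientation: [-3.074, -0.647, -0.0]
ft_force: [-0.4, -0.4, 1.0]
width: 35.7
grasp_force: 30.0
```

>>> servo_tool:
  steps:
    - [[0,0,-0.0005],[0,0,0],-1]
    - [[0,0,0],[0,0,0],0.1]
    - [[0,0,0],[0,0,0],0.3]
    - [[0,0,0],[0,0,0],0.5]
    - [[0,0,0],[0,0,0],0.7]
    - [[0,0,0],[0,0,0],1]
    - [[0,0,0.005],[0,0,0],1]
    - [[0,0,0.02],[0,0,0],1]

```text
t: 6.92
ee_pos: [566.8, 218.3, 47.0]
orientation: [3.074, 0.647, -0.008]
ft_force: [-0.3, -0.4, 0.5]
width: 79.2
grasp_force: 0.0
```

>>> servo_tool:
  steps:
    - [[0,0,0.03],[0,0,0],1]
    - [[0,0,0.04],[0,0,0],1]
    - [[0,-0.01,0.04],[0,0,-5.1],1]
    - [[-0.002,-0.03,0.04],[0,0,-6],1]
    - [[-0.006,-0.04,0],[0,0,-6],1]
    - [[-0.006,-0.04,0],[0,0,-6],1]
    - [[-0.006,-0.04,0],[0,0,-6],1]
    - [[-0.006,-0.04,0],[0,0,-6],1]

```text
t: 7.58
ee_pos: [542.7, 22.6, 193.3]
orientation: [-3.125, 0.317, -0.002]
ft_force: [0.5, -1.1, -0.2]
width: 87.8
grasp_force: 0.0
```

>>> servo_tool:
  steps:
    - [[-0.006,-0.04,0],[0,0,-6],1]
    - [[-0.006,-0.04,0],[0,0,-6],1]
    - [[-0.006,-0.04,0],[0,0,-6],1]
    - [[-0.006,-0.04,0],[0,0,-6],1]
    - [[-0.006,-0.04,0],[0,0,-6],1]
    - [[-0.006,-0.04,0],[0,0,-6],1]
    - [[-0.006,-0.04,0],[0,0,0],1]
    - [[-0.006,-0.04,0],[0,0,0],1]

```text
t: 8.25
ee_pos: [494.5, -297.9, 193.0]
orientation: [2.877, -1.262, 0.001]
ft_force: [1.0, 0.1, -0.4]
width: 87.8
grasp_force: 0.0
```

>>> servo_tool:
  steps:
    - [[-0.006,-0.04,0],[0,0,0],1]
    - [[-0.006,-0.035,0],[0,0,0],1]
    - [[-0.006,-0.02,0],[0,0,0],1]
    - [[0,0,0],[0,0,0],1]
    - [[0,0,0],[0,0,0],1]
    - [[0,0,0],[0,0,0],1]
    - [[0,0,0],[0,0,0],1]
    - [[0,0,0],[0,0,0],1]

```text
t: 8.92
ee_pos: [477.6, -389.6, 192.6]
orientation: [-2.878, 1.259, 0.0]
ft_force: [-0.0, -0.1, -0.6]
width: 87.8
grasp_force: 0.0
```

```bash
cat >> h.py <<'E'
def pile(lo,hi,n="scene"):
    d=grab(n);w=cloud(d).reshape(-1,3)
    q=w[(w[:,2]>lo)&(w[:,2]<hi)&(abs(w[:,0]-472)<75)&(abs(w[:,1]+406)<75)]
    q=q[(np.hypot(q[:,0]-487,q[:,1]+505)>35)&(np.hypot(q[:,0]-590,q[:,1]+407)>35)]
    r=cv2.minAreaRect(q[:,:2].astype(np.float32));b=cv2.boxPoints(r);e=max(b[1]-b[0],b[2]-b[1],key=lambda v:v@v)
    print(n,len(q),"c",np.round(r[0],1),"size",np.round(r[1],1),"long",np.degrees(np.arctan2(e[1],e[0])).round(1),"z",np.median(q[:,2]).round(1))
    Q=R.from_rotvec(d["obs"]["orientation"]).as_matrix();print(d["obs"]["ee_pos"],"close dir",np.degrees(np.arctan2(Q[1,1],Q[0,1])).round(1),d["obs"]["qpos"][5],d["obs"]["t"])
E
python3 - <<'E'
from h import *
pile(138,155,"wrist");pile(138,155,"side")
cv2.imwrite("pics/e.png",np.vstack([load("wrist")["color"][:,:],load("side")["color"][:180]]))
E
```

```text
wrist 4501 c [ 470.  -409.7] size [40.3 56.6] long -44.0 z 145.8
[ 477.63846905 -389.58850426  192.61320324] close dir -137.2 1.6916268954778717 8.9167
side 137 c [ 470.4 -407.5] size [43.9 63.4] long -46.2 z 147.3
[ 477.70205333 -389.73437116  192.62879428] close dir -137.2 1.6915148855181843 8.9667
```

View pics/e.png

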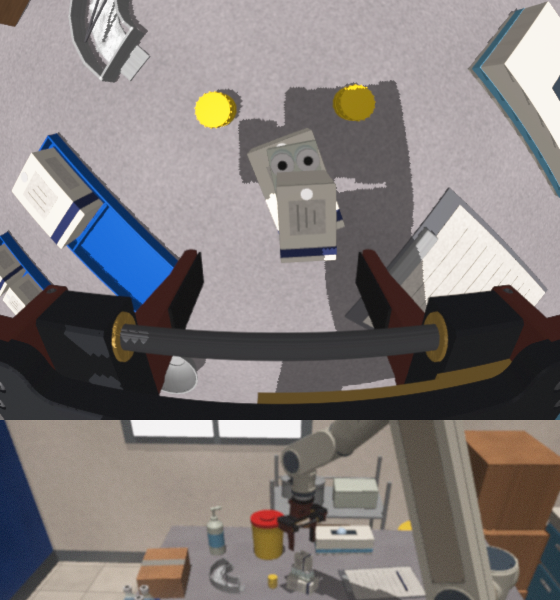

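The jar was placed. The small carton is at (305,210), slightly ahead of and between the fingers. I'll shift, lower and close.

>>> servo_tool:
  steps:
    - [[-0.004,-0.01,0],[0,0,1],1]
    - [[-0.0035,-0.009,0],[0,0,0],1]
    - [[0,0,-0.015],[0,0,0],1]
    - [[0,0,-0.02],[0,0,0],1]
    - [[0,0,-0.02],[0,0,0],1]
    - [[0,0,-0.015],[0,0,0],1]
    - [[0,0,-0.009],[0,0,0],1]
    - [[0,0,0],[0,0,0],0.3]

```text
t: 9.68
ee_pos: [468.7, -409.1, 111.5]
orientation: [-2.887, 1.236, 0.005]
ft_force: [-0.4, 0.4, -0.4]
width: 84.0
grasp_force: 0.0
```

>>> servo_tool:
  steps:
    - [[0,0,0],[0,0,0],0]
    - [[0,0,0],[0,0,0],-1]
    - [[0,0,0],[0,0,0],-1]
    - [[0,0,0],[0,0,0],-1]
    - [[0,0,0],[0,0,0],-1]
    - [[0,0,0],[0,0,0],-1]
    - [[0,0,0],[0,0,0],-1]
    - [[0,0,0],[0,0,0],-1]

```text
t: 10.35
ee_pos: [469.9, -410.1, 113.9]
orientation: [2.888, -1.236, 0.001]
ft_force: [-0.4, 0.2, 3.4]
width: 40.4
grasp_force: 29.6
```

>>> servo_tool:
  steps:
    - [[0,0,0],[0,0,0],-1]
    - [[0,0,0],[0,0,0],-1]
    - [[0,0,0],[0,0,0],-1]
    - [[0,0,0],[0,0,0],-1]
    - [[0,0,0],[0,0,0],-1]
    - [[0,0,0],[0,0,0],-1]
    - [[0,0,0],[0,0,0],-1]
    - [[0,0,0],[0,0,0],-1]

```text
t: 11.02
ee_pos: [469.9, -410.1, 113.9]
orientation: [2.888, -1.236, 0.001]
ft_force: [-0.3, 1.0, 5.9]
width: 40.2
grasp_force: 29.6
```

>>> servo_tool:
  steps:
    - [[0,0,0.003],[0,0,0],-1]
    - [[0,0,0.01],[0,0,0],-1]
    - [[0,0,0.02],[0,0,0],-1]
    - [[0,0,0.025],[0,0,0],-1]
    - [[0,0.005,0.012],[0,0,0],-1]
    - [[0.004,0.02,0],[0,0,3],-1]
    - [[0.008,0.03,0],[0,0,4],-1]
    - [[0.008,0.03,0],[0,0,4],-1]

```text
t: 11.68
ee_pos: [489.6, -324.3, 184.0]
orientation: [2.994, -0.951, 0.001]
ft_force: [0.2, -0.4, -1.5]
width: 40.4
grasp_force: 29.6
```

>>> servo_tool:
  steps:
    - [[0.008,0.03,0],[0,0,4],-1]
    - [[0.008,0.03,0],[0,0,4],-1]
    - [[0.008,0.03,0],[0,0,4],-1]
    - [[0.008,0.03,0],[0,0,4],-1]
    - [[0.008,0.03,0],[0,0,4],-1]
    - [[0.008,0.03,0],[0,0,4],-1]
    - [[0.008,0.03,0],[0,0,4],-1]
    - [[0.008,0.03,0],[0,0,1],-1]

```text
t: 12.35
ee_pos: [553.6, -83.2, 183.7]
orientation: [-3.137, 0.168, -0.0]
ft_force: [0.2, -1.0, -1.0]
width: 40.8
grasp_force: 29.6
```

>>> servo_tool:
  steps:
    - [[0.008,0.025,0],[0,0,0],-1]
    - [[0.004,0.015,0],[0,0,0],-1]
    - [[0,0,-0.01],[0,0,0],-1]
    - [[0,0,-0.02],[0,0,0],-1]
    - [[0,0,-0.02],[0,0,0],-1]
    - [[0,0,-0.015],[0,0,0],-1]
    - [[0,0,0],[0,0,0],-1]
    - [[0,0,0],[0,0,0],-1]

```text
t: 13.02
ee_pos: [564.6, -45.4, 117.6]
orientation: [-3.137, 0.174, 0.004]
ft_force: [0.1, -0.8, -0.1]
width: 40.1
grasp_force: 29.6
```

```bash
python3 - <<'E'
from h import *
d=grab("wrist");cv2.imwrite("pics/f.png",d["color"])
o=d["obs"];Q=R.from_rotvec(o["orientation"]).as_matrix();print(o["ee_pos"],np.degrees(np.arctan2(Q[1,1],Q[0,1])))
E
```

```text
[564.64298269 -45.38933262 117.61509612] -96.36050956433846
```

View pics/f.png

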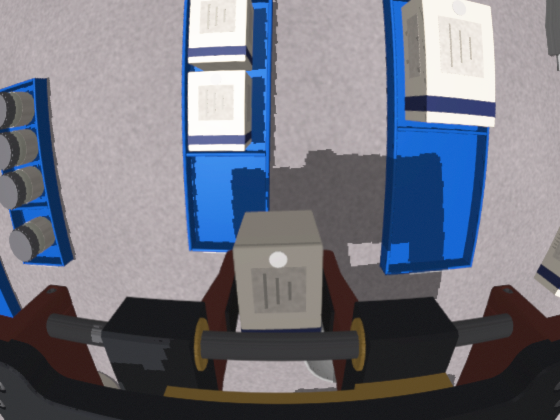

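The jar stands upright in its tray at (32,240). The small tray's corners are at (189,251), (184,154) and (271,152), and the ampoule tray's at (380,274), (473,266), (391,130) and (488,127).

```bash
python3 - <<'E'
from h import *
d=load("wrist")
for p in [(189,251),(184,154),(271,152),(380,274),(473,266),(391,130),(488,127)]:print(p,pix(d,*p,20))
E
```

```text
(189, 251) [539.4  38.9]
(184, 154) [625.4  26.6]
(271, 152) [617.7 -44.7]
(380, 274) [ 496.4 -132.6]
(473, 266) [ 487.9 -236.4]
(391, 130) [ 627.1 -144.6]
(488, 127) [ 627.  -243.5]
```

>>> servo_tool:
  steps:
    - [[0.0045,0.0145,0],[0,0,0],-1]
    - [[0.0045,0.0145,0],[0,0,0],-1]
    - [[0.0045,0.0145,0],[0,0,0],-1]
    - [[0,0,-0.02],[0,0,0],-1]
    - [[0,0,-0.03],[0,0,0],-1]
    - [[0,0,-0.025],[0,0,0],-1]
    - [[0,0,-0.013],[0,0,0],-1]
    - [[0,0,0],[0,0,0],-1]

```text
t: 13.73
ee_pos: [577.9, -1.6, 28.8]
orientation: [3.137, -0.174, -0.005]
ft_force: [-0.2, -0.6, -0.7]
width: 39.9
grasp_force: 29.6
```

>>> servo_tool:
  steps:
    - [[0,0,-0.001],[0,0,0],-1]
    - [[0,0,-0.001],[0,0,0],-1]
    - [[0,0,-0.001],[0,0,0],-1]
    - [[0,0,-0.001],[0,0,0],-1]
    - [[0,0,0],[0,0,0],-1]
    - [[0,0,0],[0,0,0],-1]
    - [[0,0,0],[0,0,0],-1]
    - [[0,0,0],[0,0,0],-1]

```text
t: 14.4
ee_pos: [579.3, -1.4, 26.7]
orientation: [-3.137, 0.173, -0.0]
ft_force: [0.0, 1.0, 0.6]
width: 40.2
grasp_force: 29.6
```

>>> servo_tool:
  steps:
    - [[0,0,-0.001],[0,0,0],-1]
    - [[0,0,-0.001],[0,0,0],-1]
    - [[0,0,-0.0005],[0,0,0],-1]
    - [[0,0,0],[0,0,0],-1]
    - [[0,0,0],[0,0,0],-1]
    - [[0,0,0],[0,0,0],-1]
    - [[0,0,0],[0,0,0],-1]
    - [[0,0,0],[0,0,0],-1]

```text
t: 15.07
ee_pos: [579.3, -1.4, 24.8]
orientation: [-3.137, 0.173, -0.0]
ft_force: [-2.7, 0.6, 10.3]
width: 40.4
grasp_force: 29.6
```

>>> servo_tool:
  steps:
    - [[0,0,0.0005],[0,0,0],0.1]
    - [[0,0,0],[0,0,0],0.3]
    - [[0,0,0],[0,0,0],0.5]
    - [[0,0,0],[0,0,0],0.8]
    - [[0,0,0],[0,0,0],1]
    - [[0,0,0.005],[0,0,0],1]
    - [[0,0,0.02],[0,0,0],1]
    - [[0,0,0.04],[0,0,0],1]

```text
t: 15.73
ee_pos: [576.0, -1.4, 86.6]
orientation: [3.136, -0.174, -0.013]
ft_force: [0.3, 0.3, 0.8]
width: 87.2
grasp_force: 0.0
```

>>> servo_tool:
  steps:
    - [[0,0,0.04],[0,0,0],1]
    - [[0,-0.015,0.035],[0,0,-5],1]
    - [[-0.008,-0.03,0],[0,0,-5],1]
    - [[-0.008,-0.03,0],[0,0,-5],1]
    - [[-0.008,-0.03,0],[0,0,-5],1]
    - [[-0.008,-0.03,0],[0,0,-5],1]
    - [[-0.008,-0.03,0],[0,0,-5],1]
    - [[-0.008,-0.03,0],[0,0,-5],1]

```text
t: 16.4
ee_pos: [530.6, -197.8, 164.9]
orientation: [-2.937, 1.115, -0.001]
ft_force: [-0.2, 0.2, -0.7]
width: 87.7
grasp_force: 0.0
```

>>> servo_tool:
  steps:
    - [[-0.008,-0.03,0],[0,0,-5],1]
    - [[-0.008,-0.03,0],[0,0,-5],1]
    - [[-0.008,-0.03,0],[0,0,-5],1]
    - [[-0.008,-0.03,0],[0,0,0],1]
    - [[-0.008,-0.03,0],[0,0,0],1]
    - [[-0.008,-0.03,0],[0,0,0],1]
    - [[0,0,0],[0,0,0],1]
    - [[0,0,0],[0,0,0],1]

```text
t: 17.07
ee_pos: [482.6, -377.7, 164.6]
orientation: [-2.767, 1.487, -0.0]
ft_force: [-0.1, 0.2, 0.6]
width: 87.5
grasp_force: 0.0
```

```bash
python3 - <<'E'
from h import *
pile(82,100,"wrist");pile(82,100,"scene")
cv2.imwrite("pics/g.png",np.hstack([load("wrist")["color"][:,120:500],load("scene")["color"][:,80:480]]))
E
```

```text
wrist 4320 c [ 472.5 -411.4] size [40.6 83.3] long -36.6 z 91.7
[ 482.59865145 -377.74292027  164.5790605 ] close dir -146.5 1.8731342183667197 17.0667
scene 332 c [ 476.2 -414.2] size [43.2 71.9] long -37.7 z 92.7
[ 482.79274027 -376.51418366  164.43375888] close dir -146.4 1.873360786426076 17.1167
```

View pics/g.png

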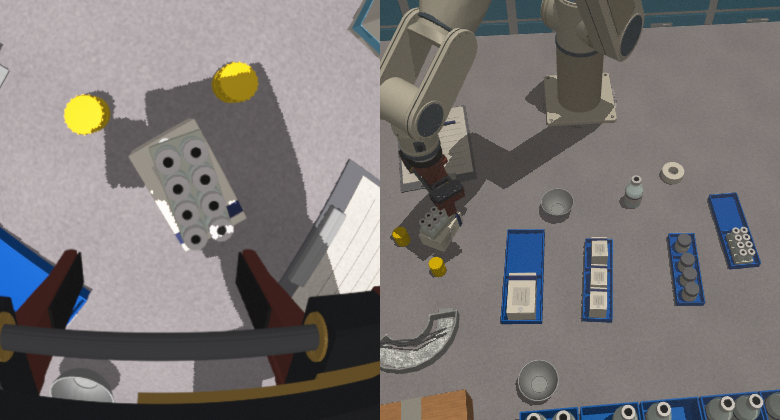

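The small carton stands in its tray. All eight carrier caps are visible, with their centre at full-frame (315,196), and the carrier lies at −37°, not −56°. I'll align to that.

```bash
python3 - <<'E'
from h import *
d=load("wrist")
for p in [(288,162),(316,240),(315,152),(342,230)]:print(pix(d,*p,92))
E
```

```text
[ 504.3 -421.6]
[ 451.9 -383.1]
[ 492.1 -438.7]
[ 439.6 -401.2]
```

>>> servo_tool:
  steps:
    - [[-0.003,-0.011,0],[0,0,5],1]
    - [[-0.003,-0.011,0],[0,0,5],1]
    - [[-0.003,-0.011,0],[0,0,5],1]
    - [[0,0,-0.01],[0,0,5],1]
    - [[0,0,-0.02],[0,0,0],1]
    - [[0,0,-0.015],[0,0,0],1]
    - [[0,0,0],[0,0,0],1]
    - [[0,0,0],[0,0,0],1]

```text
t: 17.83
ee_pos: [474.3, -407.9, 119.0]
orientation: [-2.985, 0.977, 0.003]
ft_force: [0.8, -0.3, 0.4]
width: 88.0
grasp_force: 0.0
```

>>> servo_tool:
  steps:
    - [[-0.002,-0.003,-0.01],[0,0,0],1]
    - [[0,0,-0.02],[0,0,0],1]
    - [[0,0,-0.015],[0,0,0],1]
    - [[0,0,-0.006],[0,0,0],1]
    - [[0,0,0],[0,0,0],0.5]
    - [[0,0,0],[0,0,0],0.1]
    - [[0,0,0],[0,0,0],0]
    - [[0,0,0],[0,0,0],-1]

```text
t: 18.5
ee_pos: [472.8, -413.0, 69.6]
orientation: [2.984, -0.979, 0.003]
ft_force: [-0.2, -0.2, 0.9]
width: 64.7
grasp_force: 0.0
```

>>> servo_tool:
  steps:
    - [[0,0,0],[0,0,0],-1]
    - [[0,0,0],[0,0,0],-1]
    - [[0,0,0],[0,0,0],-1]
    - [[0,0,0],[0,0,0],-1]
    - [[0,0,0],[0,0,0],-1]
    - [[0,0,0],[0,0,0],-1]
    - [[0,0,0],[0,0,0],-1]
    - [[0,0,0],[0,0,0],-1]

```text
t: 19.17
ee_pos: [472.5, -412.6, 68.9]
orientation: [2.985, -0.979, 0.001]
ft_force: [-0.2, 1.5, 5.4]
width: 44.0
grasp_force: 30.0
```

>>> servo_tool:
  steps:
    - [[0,0,0.003],[0,0,0],-1]
    - [[0,0,0.01],[0,0,0],-1]
    - [[0,0,0.025],[0,0,0],-1]
    - [[0,0,0.035],[0,0,0],-1]
    - [[0,0,0.035],[0,0,0],-1]
    - [[0,0,0.025],[0,0,0],-1]
    - [[0.003,0.01,0],[0,0,0],-1]
    - [[0.004,0.025,0],[0,0,0],-1]

```text
t: 19.83
ee_pos: [479.9, -379.6, 203.3]
orientation: [2.981, -0.982, 0.007]
ft_force: [0.1, 1.0, -3.4]
width: 43.9
grasp_force: 30.0
```

>>> servo_tool:
  steps:
    - [[0.006,0.035,0],[0,0,3],-1]
    - [[0.006,0.036,0],[0,0,4],-1]
    - [[0.006,0.036,0],[0,0,4],-1]
    - [[0.006,0.036,0],[0,0,4],-1]
    - [[0.006,0.036,0],[0,0,4],-1]
    - [[0.006,0.036,0],[0,0,4],-1]
    - [[0.006,0.036,0],[0,0,4],-1]
    - [[0,0.036,0],[0,0,4],-1]

```text
t: 20.5
ee_pos: [520.9, -88.1, 200.4]
orientation: [-3.138, 0.141, 0.002]
ft_force: [0.5, -0.2, -2.0]
width: 43.9
grasp_force: 30.0
```

>>> servo_tool:
  steps:
    - [[0,0.036,0],[0,0,4],-1]
    - [[0,0.036,0],[0,0,1],-1]
    - [[0,0.036,0],[0,0,0],-1]
    - [[0,0.036,0],[0,0,0],-1]
    - [[0,0.036,0],[0,0,0],-1]
    - [[-0.005,0.036,0],[0,0,0],-1]
    - [[-0.006,0.036,0],[0,0,0],-1]
    - [[-0.006,0.036,0],[0,0,0],-1]

```text
t: 21.17
ee_pos: [502.4, 199.2, 200.2]
orientation: [3.141, -0.009, -0.003]
ft_force: [0.7, 0.5, -2.1]
width: 43.9
grasp_force: 30.0
```

>>> servo_tool:
  steps:
    - [[-0.006,0.036,0],[0,0,0],-1]
    - [[-0.006,0.035,0],[0,0,0],-1]
    - [[-0.006,0.025,0],[0,0,0],-1]
    - [[-0.006,0.015,0],[0,0,0],-1]
    - [[0,0,-0.02],[0,0,0],-1]
    - [[0,0,-0.03],[0,0,0],-1]
    - [[0,0,-0.02],[0,0,0],-1]
    - [[0,0,0],[0,0,0],-1]

```text
t: 21.83
ee_pos: [476.1, 306.8, 126.4]
orientation: [3.137, -0.008, -0.013]
ft_force: [0.5, -0.9, -3.1]
width: 43.8
grasp_force: 30.0
```

```bash
python3 - <<'E'
from h import *
d=grab("wrist");cv2.imwrite("pics/i.png",d["color"])
o=d["obs"];Q=R.from_rotvec(o["orientation"]).as_matrix();print(o["ee_pos"],np.degrees(np.arctan2(Q[1,1],Q[0,1])),o["qpos"][5],o["grasp_force"])
E
```

```text
[476.1380807  306.82496901 126.41271661] -90.29802841852828 2.1273755775775074 29.99919891357422
```

View pics/i.png

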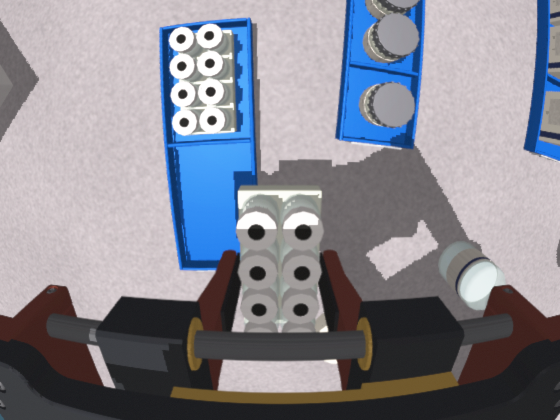

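The carrier is level in the grip. The vial tray's front-left corner is at (180,269), the divider ends at (167,145) and (256,142), and the rear corners at (161,27) and (250,19).

```bash
python3 - <<'E'
from h import *
d=load("wrist")
for p in [(180,269),(167,145),(256,142),(161,27),(250,19)]:print(p,pix(d,*p,20))
E
```

```text
(180, 269) [418.4 401.5]
(167, 145) [535.8 401.6]
(256, 142) [535.7 325. ]
(161, 27) [639.2 404.8]
(250, 19) [639.3 329.1]
```

>>> servo_tool:
  steps:
    - [[0.001,0.014,0],[0,0,0],-1]
    - [[0.001,0.02,0],[0,0,0],-1]
    - [[0,0.015,0],[0,0,0],-1]
    - [[0,0.007,-0.012],[0,0,0],-1]
    - [[0,0,-0.03],[0,0,0],-1]
    - [[0,0,-0.03],[0,0,0],-1]
    - [[0,0,-0.018],[0,0,0],-1]
    - [[0,0,-0.006],[0,0,0],-1]

```text
t: 22.55
ee_pos: [480.3, 363.6, 32.2]
orientation: [3.139, -0.008, -0.006]
ft_force: [0.1, -1.7, -2.6]
width: 43.8
grasp_force: 30.0
```

>>> servo_tool:
  steps:
    - [[0,0,0],[0,0,0],-1]
    - [[0,0,-0.001],[0,0,0],-1]
    - [[0,0,-0.001],[0,0,0],-1]
    - [[0,0,0],[0,0,0],-1]
    - [[0,0,0],[0,0,0],-1]
    - [[0,0,0],[0,0,0],-1]
    - [[0,0,0],[0,0,0],-1]
    - [[0,0,0],[0,0,0],-1]

```text
t: 23.22
ee_pos: [482.4, 364.7, 33.9]
orientation: [-3.141, 0.009, -0.001]
ft_force: [0.8, 0.5, -2.6]
width: 43.6
grasp_force: 30.0
```

>>> servo_tool:
  steps:
    - [[-0.0035,-0.001,-0.003],[0,0,0],-1]
    - [[0,0,-0.003],[0,0,0],-1]
    - [[0,0,-0.001],[0,0,0],-1]
    - [[0,0,-0.0005],[0,0,0],-1]
    - [[0,0,0],[0,0,0],-1]
    - [[0,0,0],[0,0,0],-1]
    - [[0,0,0],[0,0,0],-1]
    - [[0,0,0],[0,0,0],-1]

```text
t: 23.88
ee_pos: [478.8, 363.6, 25.9]
orientation: [-3.142, 0.009, -0.0]
ft_force: [-0.4, -0.3, 0.2]
width: 43.6
grasp_force: 30.0
```

>>> servo_tool:
  steps:
    - [[0,0,-0.0005],[0,0,0],-1]
    - [[0,0,0],[0,0,0],0.2]
    - [[0,0,0],[0,0,0],0.4]
    - [[0,0,0],[0,0,0],0.7]
    - [[0,0,0],[0,0,0],1]
    - [[0,0,0],[0,0,0],1]
    - [[0,0,0.01],[0,0,0],1]
    - [[0,0,0.03],[0,0,0],1]

```text
t: 24.55
ee_pos: [476.4, 361.8, 62.8]
orientation: [3.137, -0.009, -0.009]
ft_force: [-0.1, -0.5, -0.7]
width: 86.3
grasp_force: 0.0
```

>>> servo_tool:
  steps:
    - [[0,0,0.04],[0,0,0],1]
    - [[0,0,0.04],[0,0,0],1]
    - [[0,-0.01,0.04],[0,0,0],1]
    - [[0,-0.025,0],[0,0,-4],1]
    - [[0,-0.036,0],[0,0,-4],1]
    - [[0,-0.036,0],[0,0,-4],1]
    - [[0,-0.036,0],[0,0,-4],1]
    - [[0,-0.036,0],[0,0,-4],1]

```text
t: 25.22
ee_pos: [478.5, 183.2, 186.4]
orientation: [-3.091, 0.559, -0.002]
ft_force: [0.9, 0.0, 0.7]
width: 87.7
grasp_force: 0.0
```

>>> servo_tool:
  steps:
    - [[0,-0.036,0],[0,0,-4],1]
    - [[0,-0.036,0],[0,0,-3.5],1]
    - [[0,-0.036,0],[0,0,0],1]
    - [[0,-0.036,0],[0,0,0],1]
    - [[0,-0.036,0],[0,0,0],1]
    - [[0,-0.036,0],[0,0,0],1]
    - [[0,-0.036,0],[0,0,0],1]
    - [[0,-0.036,0],[0,0,0],1]

```text
t: 25.88
ee_pos: [478.5, -105.2, 186.4]
orientation: [-3.049, 0.756, -0.002]
ft_force: [1.5, 0.5, -1.4]
width: 87.9
grasp_force: 0.0
```

>>> servo_tool:
  steps:
    - [[0,-0.036,0],[0,0,0],1]
    - [[0,-0.036,0],[0,0,0],1]
    - [[0,-0.036,0],[0,0,0],1]
    - [[0,-0.036,0],[0,0,0],1]
    - [[0,-0.036,-0.01],[0,0,0],1]
    - [[0,-0.036,-0.03],[0,0,0],1]
    - [[0,-0.02,-0.03],[0,0,0],1]
    - [[0,0,0],[0,0,0],1]

```text
t: 26.55
ee_pos: [476.2, -337.4, 114.6]
orientation: [-3.046, 0.76, 0.008]
ft_force: [-1.5, 0.2, 0.3]
width: 87.9
grasp_force: 0.0
```

```bash
python3 - <<'E'
from h import *
pile(38,54,"wrist");pile(38,54,"scene")
cv2.imwrite("pics/j.png",np.hstack([load("wrist")["color"][:,120:500],load("scene")["color"][:,80:480]]))
E
```

```text
wrist 11184 c [ 470.8 -407.7] size [ 66.7 104.3] long -26.5 z 45.7
[ 476.15554851 -337.42455574  114.56068392] close dir -118.0 1.4237581664575447 26.55
scene 945 c [ 468.7 -406.8] size [ 70.8 107.3] long -26.1 z 47.7
[ 476.73665855 -335.90446854  116.57259574] close dir -118.0 1.4252382904406504 26.6
```

View pics/j.png

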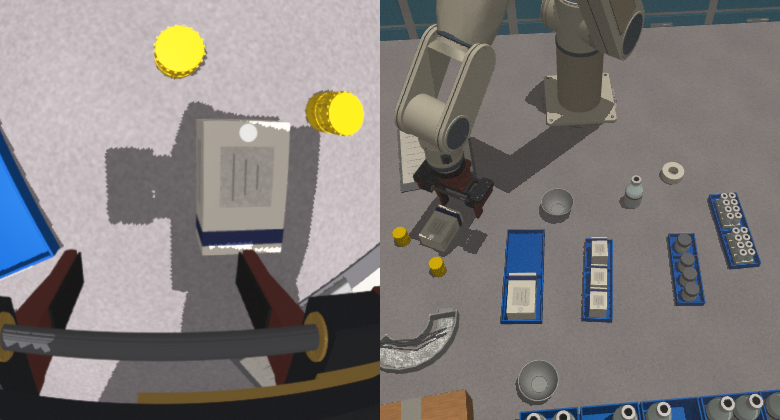

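The carrier stands in its tray (scene, lower right). The carton lies at −26°, measured at (470.5,−407.5).

>>> servo_tool:
  steps:
    - [[-0.0015,-0.02,0],[0,0,1.5],1]
    - [[-0.0015,-0.02,0],[0,0,0],1]
    - [[-0.0015,-0.02,0],[0,0,0],1]
    - [[-0.001,-0.01,0],[0,0,0],1]
    - [[0,0,-0.02],[0,0,0],1]
    - [[0,0,-0.015],[0,0,0],1]
    - [[0,0,0],[0,0,0],1]
    - [[0,0,0],[0,0,0],1]

```text
t: 27.32
ee_pos: [473.4, -404.3, 84.5]
orientation: [-3.059, 0.714, 0.001]
ft_force: [0.9, -0.1, 0.5]
width: 87.8
grasp_force: 0.0
```

>>> servo_tool:
  steps:
    - [[-0.003,-0.003,0],[0,0,0],1]
    - [[0,0,-0.02],[0,0,0],1]
    - [[0,0,-0.02],[0,0,0],1]
    - [[0,0,-0.015],[0,0,0],1]
    - [[0,0,-0.007],[0,0,0],1]
    - [[0,0,0],[0,0,0],1]
    - [[0,0,0],[0,0,0],0.5]
    - [[0,0,0],[0,0,0],0.4]

```text
t: 27.98
ee_pos: [471.0, -409.1, 23.2]
orientation: [3.058, -0.715, 0.003]
ft_force: [0.7, -0.0, 1.3]
width: 78.0
grasp_force: 0.0
```

>>> servo_tool:
  steps:
    - [[0,0,0],[0,0,0],-1]
    - [[0,0,0],[0,0,0],-1]
    - [[0,0,0],[0,0,0],-1]
    - [[0,0,0],[0,0,0],-1]
    - [[0,0,0],[0,0,0],-1]
    - [[0,0,0],[0,0,0],-1]
    - [[0,0,0],[0,0,0],-1]
    - [[0,0,0],[0,0,0],-1]

```text
t: 28.65
ee_pos: [470.8, -408.9, 22.9]
orientation: [3.058, -0.716, 0.002]
ft_force: [-0.2, 1.4, 6.1]
width: 65.8
grasp_force: 30.0
```

>>> servo_tool:
  steps:
    - [[0,0,0.003],[0,0,0],-1]
    - [[0,0,0.01],[0,0,0],-1]
    - [[0,0,0.025],[0,0,0],-1]
    - [[0,0,0.035],[0,0,0],-1]
    - [[0,0,0.03],[0,0,0],-1]
    - [[0,0.005,0.01],[0,0,2],-1]
    - [[0.006,0.015,0],[0,0,3],-1]
    - [[0.01,0.025,0],[0,0,4],-1]

```text
t: 29.32
ee_pos: [486.4, -365.1, 137.0]
orientation: [3.104, -0.473, 0.005]
ft_force: [-0.7, 0.6, -1.4]
width: 65.4
grasp_force: 30.0
```

>>> servo_tool:
  steps:
    - [[0.012,0.025,0],[0,0,4],-1]
    - [[0.012,0.025,0],[0,0,4],-1]
    - [[0.012,0.025,0],[0,0,4],-1]
    - [[0.012,0.025,0],[0,0,1],-1]
    - [[0.012,0.025,0],[0,0,0],-1]
    - [[0.008,0.02,0],[0,0,0],-1]
    - [[0,0,0],[0,0,0],-1]
    - [[0,0,0],[0,0,0],-1]

```text
t: 29.98
ee_pos: [554.5, -217.6, 135.3]
orientation: [3.139, -0.115, 0.0]
ft_force: [-0.0, -0.5, -1.4]
width: 66.0
grasp_force: 30.0
```

```bash
python3 - <<'E'
from h import *
d=grab("wrist");cv2.imwrite("pics/k.png",d["color"])
o=d["obs"];Q=R.from_rotvec(o["orientation"]).as_matrix();print(o["ee_pos"],np.degrees(np.arctan2(Q[1,1],Q[0,1])),o["grasp_force"])
E
```

```text
[ 554.47130138 -217.58079567  135.29086415] -94.19943991688007 29.999859631061554
```

View pics/k.png

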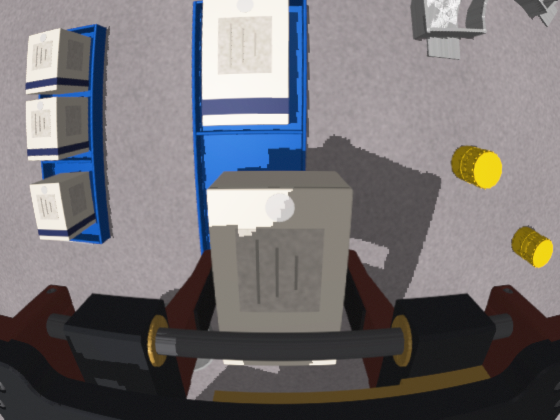

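The carton is held level. The ampoule divider runs from about (194,131) to (306,132).

```bash
python3 - <<'E'
from h import *
d=load("wrist")
for p in [(194,131),(306,132)]:print(p,pix(d,*p,20))
E
```

```text
(194, 131) [ 630.1 -149.4]
(306, 132) [ 620.8 -245.2]
```

>>> servo_tool:
  steps:
    - [[0.002,0.013,0],[0,0,0],-1]
    - [[0.002,0.0135,0],[0,0,0],-1]
    - [[0,0,-0.02],[0,0,0],-1]
    - [[0,0,-0.03],[0,0,0],-1]
    - [[0,0,-0.03],[0,0,0],-1]
    - [[0,0,-0.02],[0,0,0],-1]
    - [[0,0,-0.004],[0,0,0],-1]
    - [[0,0,0],[0,0,0],-1]

```text
t: 30.7
ee_pos: [557.0, -191.3, 29.5]
orientation: [-3.138, 0.119, 0.005]
ft_force: [-0.5, -0.7, -0.8]
width: 65.6
grasp_force: 30.0
```

>>> servo_tool:
  steps:
    - [[0,0,-0.001],[0,0,0],-1]
    - [[0,0,0],[0,0,0],-1]
    - [[0,0,0],[0,0,0],-1]
    - [[0,0,0],[0,0,0],-1]
    - [[0,0,0],[0,0,0],-1]
    - [[0,0,0],[0,0,0],-1]
    - [[0,0,0],[0,0,0],-1]
    - [[0,0,0],[0,0,0],-1]

```text
t: 31.37
ee_pos: [558.3, -192.0, 29.9]
orientation: [3.139, -0.119, 0.0]
ft_force: [-0.2, 0.2, -1.2]
width: 65.9
grasp_force: 30.0
```

>>> servo_tool:
  steps:
    - [[0,0,-0.002],[0,0,0],-1]
    - [[0,0,-0.001],[0,0,0],-1]
    - [[0,0,-0.001],[0,0,0],-1]
    - [[0,0,0],[0,0,0],-1]
    - [[0,0,0],[0,0,0],-1]
    - [[0,0,0],[0,0,0],-1]
    - [[0,0,0],[0,0,0],-1]
    - [[0,0,0],[0,0,0],-1]

```text
t: 32.03
ee_pos: [558.1, -191.9, 26.0]
orientation: [-3.139, 0.119, 0.0]
ft_force: [-3.0, 0.8, 5.7]
width: 66.1
grasp_force: 30.0
```

>>> servo_tool:
  steps:
    - [[0,0,0],[0,0,0],0.6]
    - [[0,0,0],[0,0,0],0.8]
    - [[0,0,0],[0,0,0],1]
    - [[0,0,0],[0,0,0],1]
    - [[0,0,0],[0,0,0],1]
    - [[0,0,0],[0,0,0],1]
    - [[0,0,0.005],[0,0,0],1]
    - [[0,0,0.015],[0,0,0],1]

```text
t: 32.7
ee_pos: [556.8, -191.5, 44.5]
orientation: [-3.138, 0.119, 0.005]
ft_force: [-0.0, -0.3, -0.3]
width: 87.8
grasp_force: 0.0
```

>>> servo_tool:
  steps:
    - [[0,0,0.03],[0,0,0],1]
    - [[0,0,0.04],[0,0,0],1]
    - [[0,0,0.04],[0,0,0],1]
    - [[0,0,0.03],[0,0,0],1]
    - [[-0.01,-0.03,0],[0,0,0],1]
    - [[-0.01,-0.04,0],[0,0,0],1]
    - [[-0.01,-0.03,0],[0,0,0],1]
    - [[0,0,0],[0,0,0],1]

```text
t: 33.37
ee_pos: [527.0, -296.5, 186.8]
orientation: [3.137, -0.124, 0.002]
ft_force: [0.1, -0.1, -0.5]
width: 87.8
grasp_force: 0.0
```

```bash
python3 - <<'E'
from h import *
d=grab("scene");c=d["color"];w=cloud(d).reshape(-1,3)
cv2.imwrite("pics/l.png",cv2.resize(c[180:330,195:465],None,fx=2.9,fy=2.9,interpolation=cv2.INTER_CUBIC))
for n,x,y,z in [("amp",558,-191,49),("small",578,-2,57),("jar",567,219,47),("vial",478,363,49)]:
    q=w[(abs(w[:,2]-z)<7)&(np.hypot(w[:,0]-x,w[:,1]-y)<(62 if n=="amp" else 45 if n=="vial" else 33))]
    r=cv2.minAreaRect(q[:,:2].astype(np.float32));print(n,np.round(r[0]),np.round(r[1]),np.median(q[:,2]))
E
```

```text
amp [ 555. -192.] [ 66. 109.] 50.57969140920163
small [578.  -2.] [40. 58.] 58.48524677607177
jar [569. 217.] [34. 36.] 48.48477910474253
vial [477. 363.] [43. 84.] 49.94310652650986
```

View pics/l.png

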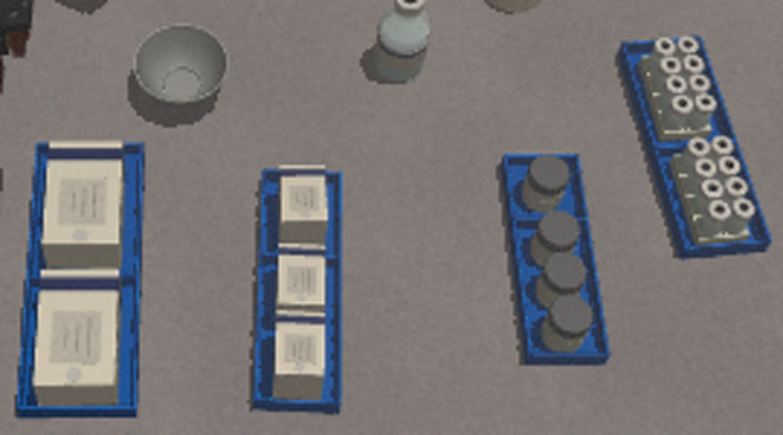

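All four packs stand flat and aligned in their front compartments: carton at (82,205), small carton (302,205), jar (546,185), carrier (680,90). The bowl and the bottle have not moved.

```bash
python3 -c "
from workcell import close_job
print(close_job())"
```

```text
the job is handed in; nothing more can be done
None
```

All four packs are in their trays' front compartments, upright and lying the same way as the old stock, with the bottle and bowl where they stood, and the job is handed in; no verdict came back.

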